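Tip the standing carton into its taped bay and push it home

TASK

The carton stands on end at the front line of the yellow-taped bay. Push it over from the robot's side, high up with the fingertips, so that it falls flat into the bay with its taped seam on top; then push it along the bay until its far end sits squarely against the aluminium stop bar, between the yellow side lines. Do not grasp or lift the carton, and leave the oil bottle, the electrode tip, the tape roll and the grey gauge block beside the bay where they are.

Things in the scene. Friction and masses are not known exactly. Their poses are not given: they have to be found in the camera images.
- carton_mid (a point): Centre of the closed brown carton (loose, rigid, 0.25 to 0.5 kg). Axes along its edges: x its width (120 mm), y its length (158 mm), z its thickness (86 mm), from plain base to taped-seam face. At the start it stands on its 120 x 86 end: y up, centre 79 mm high, seam face (z) within 0.06 rad of the bay's -x. Once tipped it lies on its base: z up, y to the stop bar, centre 43 mm high.
- carton_seam_top (a point): Middle of the seam face's upper edge: on that face, half-way across, 158 mm up at the start. Friction on the worktop is 0.5 to 0.7: pushed within 40 mm below this point, squarely, the carton tips about its far lower edge; pushed low it slides instead. Once it lies this is the far upper edge, above the end that goes to the stop bar.
- bay: Carton bay, fixed: 14 mm yellow tape flat on the worktop along front and sides, 166 mm clear between side lines. Origin on the worktop, middle of the front line's inner edge; x runs level to the stop bar, y to the left side line, z up. The carton stands astride the front line, far face 0 to 20 mm inside and within 11 mm of the middle, so it falls about 25 to 47 mm short of the stop.
- bay_stop (a point): Middle of the near face of the aluminium stop bar across the far end of the bay (20 mm thick, 20 mm high, 160 mm long, fixed); the carton's end comes to rest against this face, which lies 205 mm along the bay's x. The point is 10 mm above the worktop. Past the right end of the worktop (y below -0.5 m) a big grey tray stands on edge, fixed, 0.44 m tall: keep the arm clear of it.
- oil_bottle: Small amber dropper bottle, 33 mm across and 102 mm tall, standing loose beside the left side line. Origin at the centre of its underside. Not to be disturbed.
- spare_tip: Copper electrode tip, 16 mm across and 38 mm tall, standing loose outside the left side line, half-way along the bay. Origin at the centre of its underside. Not to be disturbed.
- tape_roll: Black roll of tape, 53 mm across and 19 mm high, lying loose outside the right side line. Origin at the centre of its underside. Not to be disturbed.
- gauge: Grey gauge block, 22 x 52 x 14 mm, lying loose outside the right side line near the front of the bay. Origin at the centre of its underside. Not to be disturbed.

How it is judged:
On the way:
1. the carton lies flat in the bay, seam up, between the side lines (angle between carton_mid's own z axis and vertical below 0.1 rad and height (world z) of carton_mid between 0.036 and 0.05 m and y of carton_mid in the frame of bay between -0.024 and 0.024 m), for 0.2 s.
At the end, for the whole second after the job is handed in: The carton lies flat on its base (within 0.1 rad), seam up, its centre within 24 mm of the bay's middle line, its far end against the stop bar (gap under 8 mm at its middle) and square to it within 0.1 rad (all of step 1 and x of carton_mid in the frame of bay between 0.118 and 0.132 m and angle between the y axis of carton_mid and the x axis of bay, either way round below 0.1 rad); the robot touches nothing.
It fails at once if the carton is lifted off the worktop (height (world z) of carton_mid above 0.105 m or (angle between carton_mid's own z axis and vertical below 0.4 rad and height (world z) of carton_mid above 0.085 m)).
It fails at once if the oil bottle is disturbed (moved over 15 mm or tipped) (distance of oil_bottle from where it was at the start of the episode above 0.015 m or angle between oil_bottle's own z axis and vertical above 0.3 rad).
It fails at once if the tape roll is disturbed (moved over 15 mm or tipped) (distance of tape_roll from where it was at the start of the episode above 0.015 m or angle between tape_roll's own z axis and vertical above 0.3 rad).
It fails at once if the electrode tip is disturbed (moved over 15 mm or tipped) (distance of spare_tip from where it was at the start of the episode above 0.015 m or angle between spare_tip's own z axis and vertical above 0.3 rad).
It fails at once if the gauge block is disturbed (moved over 15 mm or tipped) (distance of gauge from where it was at the start of the episode above 0.015 m or angle between gauge's own z axis and vertical above 0.3 rad).
It also fails if it takes over 50 s, if anything falls off the work surface, if the arm or the gripper's body presses on something with over 40 N, if the wrist force passes 120 N, or if a joint passes its speed limit or range.

ROBOT

A 6-joint arm with a two-finger parallel gripper is mounted at the origin on a cart in front of the work surface, level with it; the furniture and walls round the work are solid. World frame = base frame: x ahead of the robot, y to its left, z up, the work surface at z = 0. Lengths are in m, angles in rad, forces in N, time in s.
With the tool pointing down it reaches from about 0.275 to 0.85 m from the base axis. Payload 19 kg.
Tool frame: the origin (TCP) lies between the finger pads; the fingertips stand robot.finger_overhang ahead of it and the grasp point (between the pads) lies 5 mm behind it (robot.finger_overhang is the distance from the TCP to the fingertips, in m); z points along the fingers, y is the line along which they close (so a half turn about z gives the same grasp; the last joint's range is limited). The gripper opens to 85 mm and grips with 20 to 120 N. Pads are 22 mm wide; open, the fingers measure 114 mm over their backs; the gripper's body (76 mm by 85 mm) begins 54 mm behind the grasp point. The pads swing forward as they close: fully open they stand 13 mm farther back than shut.
Start: joints at [-1.432, 0.15, 1.437, -0, 1.554, -0.134], TCP at [0.155, -0.554, 0.245] pointing down, gripper open.
Joint ranges: [-2.8, 2.8], [-0.68, 2.1], [0.12, 2.68], [-1.39, 4.53], [0.16, 2.79], [-2.81, 2.81]. Speed limits (rad/s): [1.89, 1.89, 2.22, 3.01, 3.01, 3.01].

INTERFACE

Orientations are given as a rotation vector (axis times angle).
In Python, from plant import robot, capture gives the robot as it stands.
- The arm moves only by the shell command python3 -m crank 'ROWS' [FORCE]. ROWS is JSON, a list of rows, each an object with "linear": the shift along the tool's x, y, z in mm, a list of three; "twist": the turn, a rotation vector about the tool's x, y, z in degrees, a list of three; "hand": the finger opening in mm, from 0 to 85.4. A call has 1 to 10 rows; each row is the pose to reach, as a shift and turn from the pose commanded when the call began, along the tool's axes at that moment; what a row does not reach only later rows make up. A row lasts 1/10 s, in which the tool goes at most 50 mm and 8.59 degrees, less where a joint would pass 70% of its speed; a pose out of reach is approached as far as the arm can. A call with a gripper value outside its range is refused whole. The fingers move at their own pace and stop on an object; FORCE is the grip in N (left out, the last holds). Time passes only in rows, so rows that repeat a pose let the fingers close. It gives the time, the measured TCP pose, the force, the opening and the grip force at its end, in the units of the state.
- robot.get_state(): the state, without advancing time (a new reading comes with each control period).
- capture(name): name is "side" or "top"; returns a dict with "frame" (480x640x3 uint8, red, green, blue), "intrinsics" (3x3 intrinsics, pixels), "R" (3x3) and "t" (3): a world point X has camera coordinates R X + t. Camera axes: x right, y down, z forward; pixel columns grow to the right and rows downward; lengths in m; the calibration is good to about 2 mm. A picture is of the moment at which its call begins. There is no depth.
- robot.finish_job(): hands the job in; it is judged then, once.
The state is a dict: "time": time; "joint_pos": joint angles; "joint_velocities": joint speeds; "effort": joint torques, N m; "position": TCP position; "tool_rot": TCP orientation; "wrist_force": force on the tool from outside, world axes, zero at the start; "torque": the same for the moment, N m; "width": finger opening in m; "gripper_force": force on a finger pad.
Only numpy, scipy, OpenCV 4.12 (cv2) and the standard library are available. Lean on these libraries where they do the work, as an engineer would, in place of code of your own. Each camera call takes 0.05 s, during which the arm holds its last target. There are 200 camera calls.

## Working session

There is one attempt and no reset: what is moved stays moved. The work goes in short steps, Python scripts to look and compute and a shell command to move; the robot and the scene stay as the last step left them, time stands still between calls to the robot, and variables do not carry over. Pictures are saved under pics/ and viewed, at most 10 in all, crops included, and the job is handed in when it is done.

```bash
mkdir -p pics; ls; python3 - <<'E'
from plant import robot,capture
import cv2,numpy as np
print(robot.finger_overhang, robot.get_state())
for n in("side","top"):
    c=capture(n);cv2.imwrite(f"pics/{n}0.png",c["frame"][:,:,::-1]);print(n,c["intrinsics"].tolist(),c["R"].round(4).tolist(),c["t"].round(4).tolist(), (-c["R"].T@c["t"]).round(3))
E
```

```text
pics
0.014 {'time': 0.0, 'joint_pos': array([-1.43199871e+00,  1.50977566e-01,  1.43797146e+00,  6.31548439e-08,
        1.55382331e+00, -1.34003073e-01]), 'joint_velocities': array([-0.00055182, -0.00045331,  0.00024918,  0.00120905, -0.00029018,
        0.00023633]), 'effort': array([ 3.34214092e-03, -7.13051176e+01, -5.70847499e+01, -1.54900374e-05,
        8.90876341e-03,  2.20811188e-06]), 'position': array([ 0.15487114, -0.5535266 ,  0.24470992]), 'tool_rot': array([-3.11124447e+00, -4.27026397e-01,  4.34140094e-06]), 'wrist_force': array([ 0.11919186, -0.52323592,  0.34789437]), 'torque': array([-0.00170227,  0.03054135,  0.00151727]), 'gripper_force': 0.0, 'width': 0.0853619742358055}
side [[456.14246206637114, 0.0, 308.77827622919375], [0.0, 456.14246206637114, 239.0628206208734], [0.0, 0.0, 1.0]] [[0.7288, -0.6847, 0.0102], [-0.6072, -0.653, -0.4527], [0.3166, 0.3238, -0.8916]] [-0.6342, 0.2212, 0.8519] [ 0.327 -0.566  0.866]
top [[503.40868129432147, 0.0, 320.6223684677751], [0.0, 503.40868129432147, 242.16573640750815], [0.0, 0.0, 1.0]] [[0.0654, -0.9979, 0.0029], [-0.9756, -0.0646, -0.2098], [0.2095, 0.0109, -0.9777]] [-0.3107, 0.5707, 0.8654] [ 0.396 -0.283  0.967]
```

View pics/side0.png

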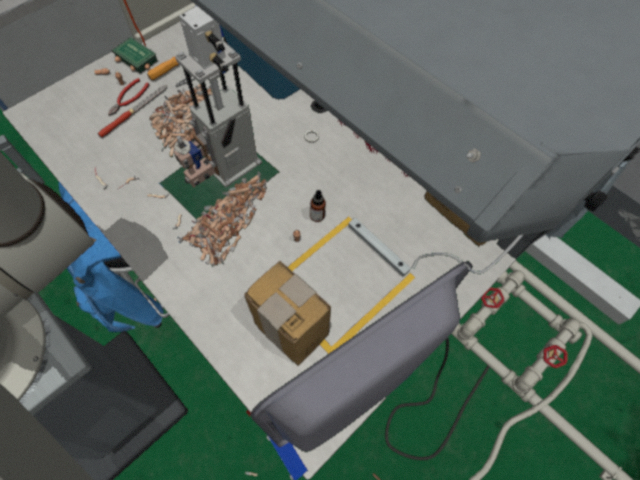

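View pics/top0.png

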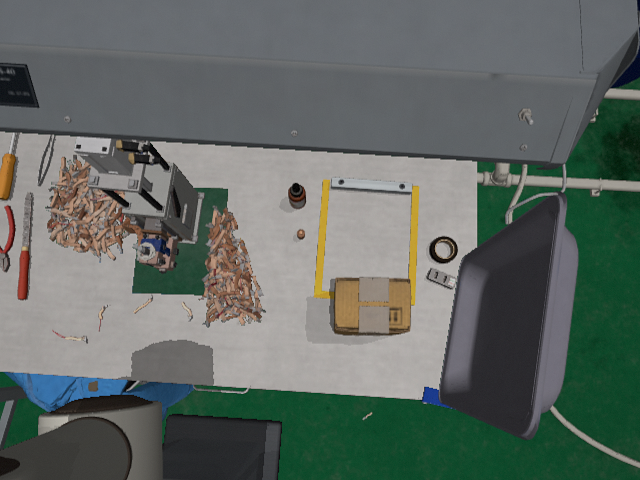

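The side view shows the carton at about (288,312), with its top face up and the seam tape crossing it. The stop bar runs (350,222)–(408,272). The top view shows the bay lines at columns ~322 and ~414, the bar at row ~185, the carton top face at (333–411, 278–333), the bottle at (297,195), the tip at (301,234), the roll at (443,249) and the gauge at (440,277).

```bash
cat > h.py <<'E'
import cv2,numpy as np
from plant import robot,capture
def ray(c,p,z):
    p=np.atleast_2d(np.asarray(p,float)); K=c["intrinsics"];R=c["R"];o=-R.T@c["t"]
    d=np.c_[(p-[K[0,2],K[1,2]])/K[0,0],np.ones(len(p))]@R
    return o+d*((z-o[2])/d[:,2])[:,None]
def proj(c,X):
    q=np.atleast_2d(X)@c["R"].T+c["t"]; return (q@c["intrinsics"].T)[:,:2]/q[:,2:]
def hsv(c): return cv2.cvtColor(c["frame"],cv2.COLOR_RGB2HSV)
def blobs(m,a=60):
    n,l,s,ce=cv2.connectedComponentsWithStats(m.astype(np.uint8),connectivity=8)
    return [(s[i].tolist(),l==i) for i in range(1,n) if s[i,4]>=a]
E
python3 - <<'E'
from h import *
for n,roi in(("top",(160,350,290,430)),("side",(200,370,230,430))):
    c=capture(n);h=hsv(c)
    roim=np.zeros((480,640),bool);roim[roi[0]:roi[1],roi[2]:roi[3]]=1
    ye=(h[...,0]>19)&(h[...,0]<30)&(h[...,1]>170)&(h[...,2]>170)&roim
    for s,m in blobs(ye,40):
        P=ray(c,np.argwhere(m)[:,::-1],0)[:,:2]
        l=cv2.fitLine(P.astype(np.float32),2,0,.01,.01).ravel(); r=cv2.minAreaRect((P*1000).astype(np.float32))
        print(n,"yellow",s,l.round(3),r)
    br=(h[...,0]>8)&(h[...,0]<22)&(h[...,1]>60)&(h[...,2]>50)&roim&~ye
    br=cv2.morphologyEx(br.astype(np.uint8),cv2.MORPH_CLOSE,np.ones((9,9)))
    for s,m in blobs(br,800):
        k=max(cv2.findContours(m.astype(np.uint8),0,2)[0],key=cv2.contourArea)
        print(n,"carton",s,cv2.approxPolyDP(cv2.convexHull(k),3,True)[:,0].tolist())
im=cv2.resize(capture("top")["frame"][165:345,295:475,::-1],None,fx=3.3,fy=3.3,interpolation=2)
im2=cv2.resize(capture("side")["frame"][200:370,230:420,::-1],None,fx=3.1,fy=3.1,interpolation=2)
cv2.imwrite("pics/t1.png",im);cv2.imwrite("pics/s1.png",im2)
E
```

```text
top yellow [314, 180, 16, 118, 800] [ 1.     0.009  0.604 -0.274] ((613.460205078125, -273.2470703125), (235.9844207763672, 28.801488876342773), 3.552067279815674)
top yellow [409, 186, 10, 119, 703] [ 1.    -0.001  0.617 -0.454] ((612.3464965820312, -453.4345703125), (12.88929557800293, 237.52105712890625), 89.47020721435547)
top carton [322, 277, 94, 58, 2874] [[410, 277], [415, 293], [409, 330], [392, 334], [334, 331], [322, 298], [336, 278]]
side yellow [290, 219, 59, 50, 193] [ 1.    -0.008  0.64  -0.274] ((645.2896118164062, -274.3265380859375), (7.052972793579102, 170.4014892578125), 89.5084228515625)
side yellow [334, 275, 79, 73, 346] [ 1.    -0.013  0.62  -0.455] ((620.7637329101562, -454.7035217285156), (8.594083786010742, 218.05201721191406), 89.83870697021484)
side yellow [322, 341, 11, 11, 46] [ 0.03  -1.     0.503 -0.44 ] ((502.4749450683594, -440.5559387207031), (8.526958465576172, 20.42239761352539), 5.1085710525512695)
side carton [245, 216, 170, 149, 5206] [[348, 216], [414, 276], [350, 339], [329, 353], [297, 364], [259, 328], [245, 294], [273, 266]]
```

View pics/t1.png

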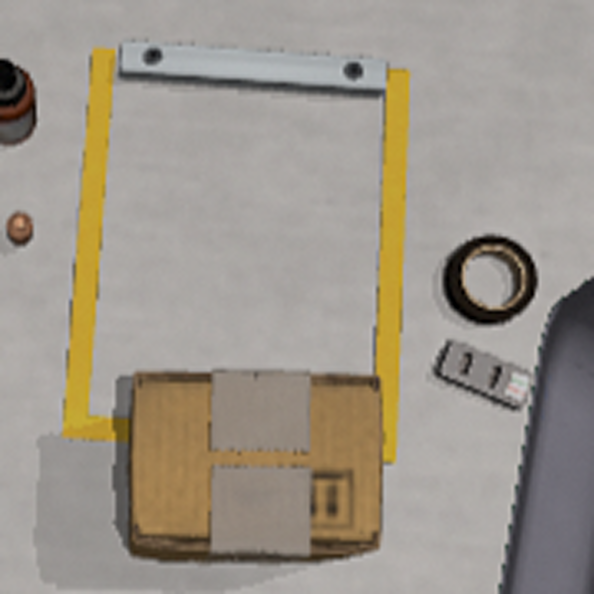

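View pics/s1.png

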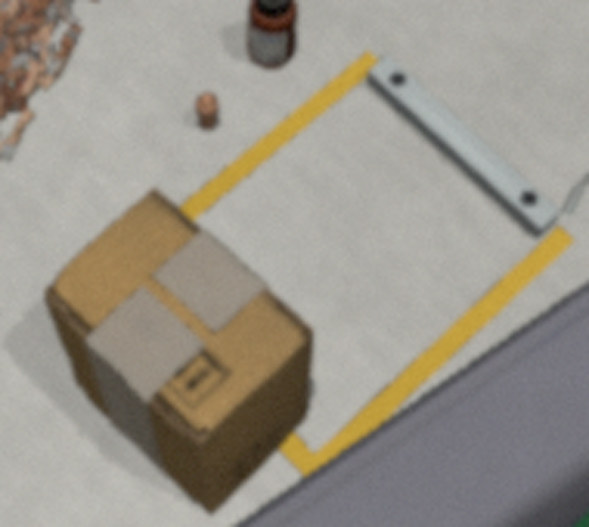

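The crops show the carton's four top corners, the seam tape running down the near face, and the bar's near lower edge; I triangulate these.

```bash
cat > tri.py <<'E'
from h import *
def tri(cs,ps):
    P=[c["intrinsics"]@np.c_[c["R"],c["t"]] for c in cs]
    X=cv2.triangulatePoints(P[0],P[1],np.array(ps[0],float).T,np.array(ps[1],float).T); return (X[:3]/X[3]).T
E
python3 - <<'E'
from tri import *
T=capture("top");S=capture("side")
t=lambda *p:[(295+x/3.3,165+y/3.3) for x,y in p]
s=lambda *p:[(230+x/3.1,200+y/3.1) for x,y in p]
names="farL farR nearR nearL barL barR".split()
tp=t((134,374),(382,376),(380,547),(130,545),(120,78),(387,94)); sp=s((153,192),(312,332),(210,430),(47,290),(370,75),(541,234))
X=tri((T,S),(tp,sp))
for n,a,p,q in zip(names,X,tp,sp):
    z=.158 if n[0] in"fn" else 0
    print(n,a.round(4),"top@z",ray(T,p,z)[0,:2].round(4),"side@z",ray(S,q,z)[0,:2].round(4))
print("baseNR side",ray(S,s((210,512)),0).round(4))
print("front",ray(T,t((100,417),(100,440)),0).round(4).tolist(),ray(S,s((285,432),(312,470),(320,455)),0).round(4).tolist())
for n,p in(("bottle",(20,140)),("tip",(20,242)),("roll",(490,285)),("gauge",(485,375))):print(n,ray(T,t(p),0).round(3))
st=robot.get_state();print(st["tool_rot"],cv2.Rodrigues(st["tool_rot"])[0].round(3).tolist())
E
```

```text
farL [ 0.5133 -0.3022  0.1479] top@z [ 0.511  -0.3017] side@z [ 0.5118 -0.3062]
farR [ 0.5182 -0.4229  0.1604] top@z [ 0.518  -0.4232] side@z [ 0.5195 -0.4226]
nearR [ 0.439  -0.4245  0.1669] top@z [ 0.4353 -0.4245] side@z [ 0.4456 -0.4243]
nearL [ 0.4315 -0.3058  0.1476] top@z [ 0.4283 -0.3047] side@z [ 0.4332 -0.3105]
barL [ 0.7138 -0.2873  0.0115] top@z [ 0.7142 -0.2862] side@z [ 0.7234 -0.2847]
barR [ 0.7121 -0.4472  0.0138] top@z [ 0.7148 -0.4488] side@z [ 0.7207 -0.4459]
baseNR side [[ 0.4384 -0.4295  0.    ]]
front [[0.507, -0.2872, 0.0], [0.4936, -0.288, 0.0]] [[0.5052, -0.4254, 0.0], [0.501, -0.4535, 0.0], [0.511, -0.4503, 0.0]]
bottle [[ 0.671 -0.228  0.   ]]
tip [[ 0.608 -0.233  0.   ]]
roll [[ 0.6   -0.513  0.   ]]
gauge [[ 0.546 -0.511  0.   ]]
[-3.11217830e+00 -4.27085329e-01 -1.72136497e-05] [[0.963, 0.269, -0.0], [0.269, -0.963, 0.0], [0.0, -0.0, -1.0]]
```

Measurements against the text:
- **Bay:** yaw about 0, middle y ≈ -0.3645, front inner edge x ≈ 0.509, stop x ≈ 0.714. The 205 mm length checks.
- **Carton:** 83 × 120 mm top at z ≈ 0.156, centre about (0.474, -0.363), yawed about +3°. Seam face mid-top is at about (0.432, -0.364).

I first go left, away from the tray, then forward to behind the carton.

```bash
python3 -m crank '[{"linear":[11,-41,0],"twist":[0,0,0],"hand":50},{"linear":[23,-82,0],"twist":[0,0,0],"hand":50},{"linear":[34,-123,0],"twist":[0,0,0],"hand":50},{"linear":[46,-164,0],"twist":[0,0,4],"hand":50},{"linear":[87,-157,0],"twist":[0,0,8],"hand":50},{"linear":[127,-150,0],"twist":[0,0,12.4],"hand":50},{"linear":[168,-142,0],"twist":[0,0,12.4],"hand":50},{"linear":[208,-135,0],"twist":[0,0,12.4],"hand":50},{"linear":[248,-128,0],"twist":[0,0,12.4],"hand":50},{"linear":[248,-128,0],"twist":[0,0,12.4],"hand":50}]'
python3 -m crank '[{"linear":[0,0,40],"twist":[0,0,0],"hand":50},{"linear":[0,0,80],"twist":[0,0,0],"hand":50},{"linear":[0,0,100],"twist":[0,0,0],"hand":50},{"linear":[0,0,100],"twist":[0,0,0],"hand":50}]'
python3 - <<'E'
from tri import *
st=robot.get_state();R=cv2.Rodrigues(st["tool_rot"])[0];print(st["position"],R.round(3).tolist(),st["width"])
a=cv2.resize(capture("side")["frame"][160:400,170:430,::-1],None,fx=2.4,fy=2.4,interpolation=2)
cv2.imwrite("pics/s2.png",a)
E
```

```text
time: 1.4
position: [0.3627, -0.3626, 0.2448]
tool_rot: [-3.139, -0.094, -0.001]
wrist_force: [-0.8, -1.1, -0.2]
width: 0.0498
gripper_force: 0.0
time: 1.8
position: [0.3581, -0.3626, 0.1428]
tool_rot: [-3.137, -0.088, 0.004]
wrist_force: [-0.5, 0.2, 0.9]
width: 0.05
gripper_force: 0.0
[ 0.35809484 -0.36262841  0.14276448] [[0.998, 0.056, -0.003], [0.056, -0.998, 0.004], [-0.003, -0.004, -1.0]] 0.04996126792664477
```

View pics/s2.png

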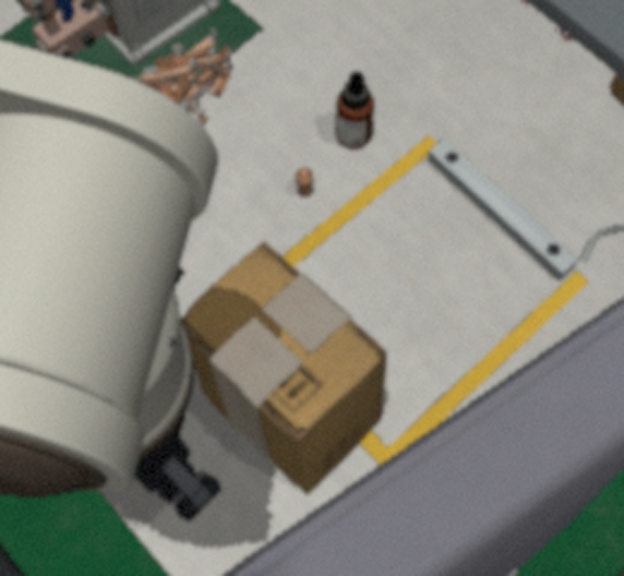

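The fingers are low behind the seam face and nothing else is near. I approach with a 5 mm lateral correction, then push steadily.

```bash
python3 -m crank '[{"linear":[15,5,0],"twist":[0,0,0],"hand":50},{"linear":[30,5,0],"twist":[0,0,0],"hand":50},{"linear":[45,5,0],"twist":[0,0,0],"hand":50},{"linear":[50,5,0],"twist":[0,0,0],"hand":50},{"linear":[55,5,0],"twist":[0,0,0],"hand":50},{"linear":[60,5,0],"twist":[0,0,0],"hand":50},{"linear":[65,5,0],"twist":[0,0,0],"hand":50},{"linear":[70,5,0],"twist":[0,0,0],"hand":50},{"linear":[75,5,0],"twist":[0,0,0],"hand":50},{"linear":[80,5,0],"twist":[0,0,0],"hand":50}]'
python3 - <<'E'
from tri import *
a=cv2.resize(capture("side")["frame"][160:400,170:430,::-1],None,fx=2.4,fy=2.4,interpolation=2)
cv2.imwrite("pics/s3.png",a)
E
```

```text
time: 2.85
position: [0.4397, -0.3641, 0.1453]
tool_rot: [-3.14, -0.088, 0.0]
wrist_force: [-1.9, -0.3, 0.7]
width: 0.0499
gripper_force: 0.8
```

View pics/s3.png

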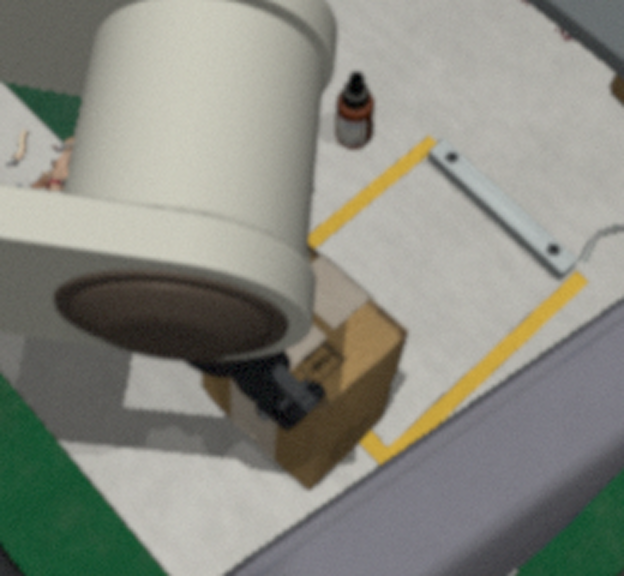

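Contact is made (about 2 N) and the carton's top is leaning into the bay with its base in place. I keep pushing.

```bash
python3 -m crank '[{"linear":[6,0,0],"twist":[0,0,0],"hand":50},{"linear":[12,0,0],"twist":[0,0,0],"hand":50},{"linear":[18,0,0],"twist":[0,0,0],"hand":50},{"linear":[24,0,0],"twist":[0,0,0],"hand":50},{"linear":[30,0,0],"twist":[0,0,0],"hand":50},{"linear":[36,0,0],"twist":[0,0,0],"hand":50},{"linear":[42,0,0],"twist":[0,0,0],"hand":50},{"linear":[48,0,0],"twist":[0,0,0],"hand":50},{"linear":[54,0,0],"twist":[0,0,0],"hand":50},{"linear":[60,0,0],"twist":[0,0,0],"hand":50}]'
python3 - <<'E'
from tri import *
cv2.imwrite("pics/t4.png",capture("top")["frame"][130:430,230:530,::-1].repeat(2,0).repeat(2,1))
E
```

```text
time: 3.9
position: [0.4998, -0.3607, 0.1452]
tool_rot: [-3.14, -0.089, 0.0]
wrist_force: [-1.5, -0.1, 0.1]
width: 0.05
gripper_force: 0.0
```

View pics/t4.png

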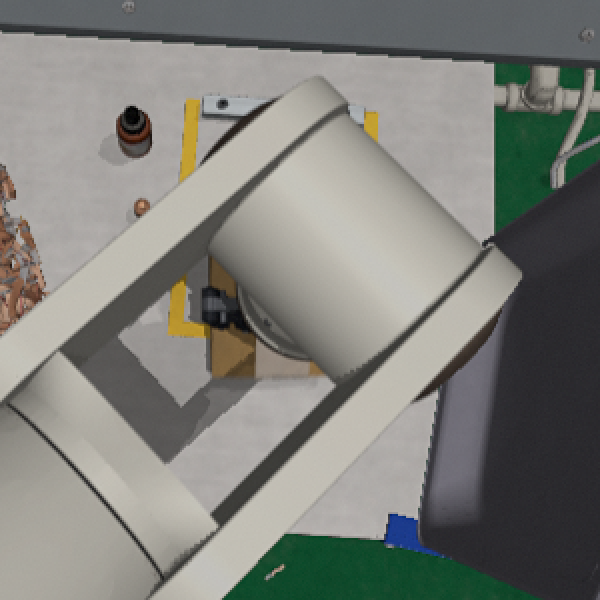

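The carton is still leaning under the hand. The wrist link is close to the tray in this projection, so I check the tray position before going on.

```bash
python3 - <<'E'
from tri import *
T=capture("top");S=capture("side")
print("tray far/near",tri((T,S),([(563,197),(441,400)],[(469,264),(255,412)])).round(3))
for z in(.2,.3,.4,.5):print("wrist edge",z,ray(T,[(490,267),(390,170)],z).round(3).tolist())
a=cv2.resize(S["frame"][150:450,180:480,::-1],None,fx=2,fy=2);cv2.imwrite("pics/s5.png",a)
print(robot.get_state()["joint_pos"].round(3), ray(T,[(335,318.5),(390,318.5)],0).round(3))
E
```

```text
tray far/near [[ 0.581 -0.542  0.432]
 [ 0.332 -0.467  0.188]]
wrist edge 0.2 [[0.538, -0.537, 0.2], [0.686, -0.378, 0.2]]
wrist edge 0.3 [[0.52, -0.504, 0.3], [0.648, -0.365, 0.3]]
wrist edge 0.4 [[0.501, -0.471, 0.4], [0.61, -0.353, 0.4]]
wrist edge 0.5 [[0.483, -0.438, 0.5], [0.572, -0.34, 0.5]]
[-0.75   0.286  1.478  0.     1.378  0.764] [[ 0.457 -0.309  0.   ]
 [ 0.463 -0.413  0.   ]]
```

View pics/s5.png

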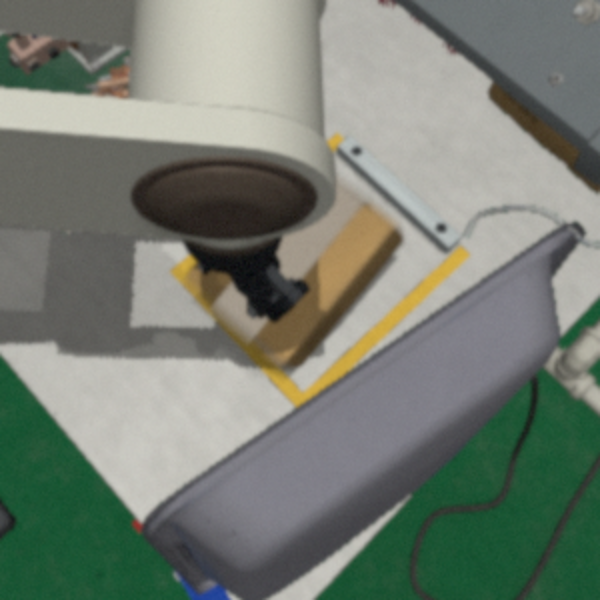

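The carton has toppled away from the fingers into the bay: its far end is near the bar and its near end is on the front line. The tray is clear by several centimetres. I back off, then measure.

```bash
python3 - <<'E'
from tri import *
T=capture("top");S=capture("side")
print("fork tip",tri((T,S),([(490,267)],[(347,245)])).round(3))
E
python3 -m crank '[{"linear":[-30,0,0],"twist":[0,0,0],"hand":50},{"linear":[-60,0,0],"twist":[0,0,0],"hand":50},{"linear":[-100,0,0],"twist":[0,0,0],"hand":50},{"linear":[-140,0,0],"twist":[0,0,0],"hand":50},{"linear":[-180,0,0],"twist":[0,0,0],"hand":50},{"linear":[-180,0,0],"twist":[0,0,0],"hand":50}]'
python3 - <<'E'
from tri import *
T=capture("top");S=capture("side")
for c,n,roi in((T,"top",(150,360,322,425)),(S,"side",(200,370,240,430))):
    h=hsv(c);br=(h[...,0]>8)&(h[...,0]<19)&(h[...,1]>80)&(h[...,2]>60)
    r=np.zeros_like(br);r[roi[0]:roi[1],roi[2]:roi[3]]=1
    print(n,[(s) for s,m in blobs(br&r,150)])
a=cv2.resize(T["frame"][150:350,290:460,::-1],None,fx=3,fy=3,interpolation=2)
b=cv2.resize(S["frame"][190:370,230:420,::-1],None,fx=3,fy=3,interpolation=2)
cv2.imwrite("pics/t6.png",a);cv2.imwrite("pics/s6.png",b)
h=max(len(a),len(b));u=[cv2.copyMakeBorder(i,0,h-len(i),0,0,0) for i in(a,b)]
im=np.hstack(u);f=800/im.shape[1];cv2.imwrite("pics/c6.png",cv2.resize(im,None,fx=f,fy=f,interpolation=3));print(f,im.shape)
E
```

```text
fork tip [[ 0.49  -0.45   0.465]]
time: 4.75
position: [0.3162, -0.371, 0.1456]
tool_rot: [3.14, 0.084, -0.001]
wrist_force: [1.7, -0.1, -0.4]
width: 0.0499
gripper_force: 0.0
top [[335, 195, 25, 91, 1945], [374, 194, 31, 91, 1687]]
side [[287, 224, 68, 66, 1201], [318, 248, 70, 81, 1745]]
0.7407407407407407 (600, 1080, 3)
```

View pics/c6.png

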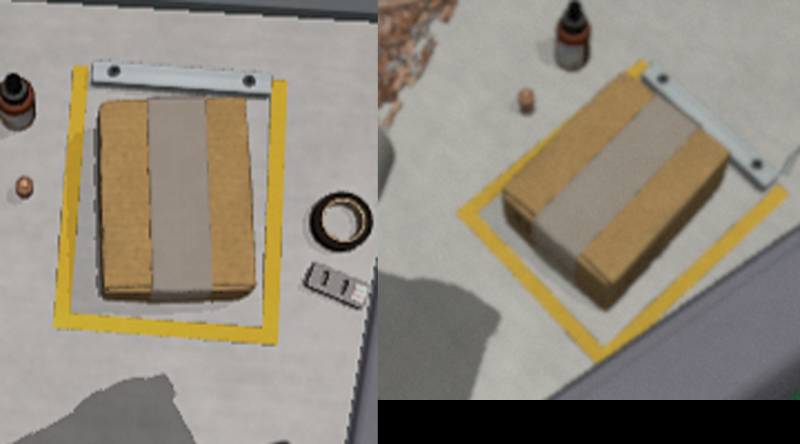

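The carton is flat, seam up, between the lines, with its far end still a little short of the bar. I measure the gap.

```bash
python3 - <<'E'
from tri import *
T=capture("top");S=capture("side")
t=lambda *p:[(290+x/2.2222,150+y/2.2222) for x,y in p]
s=lambda *p:[(230+(x-377.8)/2.2222,190+y/2.2222) for x,y in p]
tp=t((99,102),(244,98),(255,290),(103,295));sp=s((627,74),(730,153),(606,285),(503,192))
print(tri((T,S),(tp,sp)).round(4).tolist());print(ray(T,tp,.086).round(4).tolist());print(ray(S,sp,.086).round(4).tolist())
print("bar top z.02 near edge",ray(T,t((92,85),(269,96)),.02).round(4).tolist(), ray(S,s((643,78),(768,183)),.02).round(4).tolist())
print("front inner",ray(T,t((75,314),(262,328)),0).round(4).tolist(),"low near base",ray(T,t((103,299),(255,298)),0).round(4).tolist(),ray(S,s((606,308)),0).round(4).tolist())
E
```

```text
[[0.6816, -0.2936, 0.0647], [0.6875, -0.4129, 0.0777], [0.526, -0.4252, 0.0876], [0.5182, -0.3066, 0.0781]]
[[0.6724, -0.2925, 0.086], [0.6838, -0.4113, 0.086], [0.5254, -0.4252, 0.086], [0.5135, -0.3052, 0.086]]
[[0.6751, -0.3015, 0.086], [0.6849, -0.4148, 0.086], [0.5274, -0.4252, 0.086], [0.5207, -0.3104, 0.086]]
bar top z.02 near edge [[0.7084, -0.2861, 0.02], [0.7087, -0.443, 0.02]] [[0.7127, -0.2927, 0.02], [0.7183, -0.4456, 0.02]]
front inner [[0.5069, -0.2842, 0.0], [0.5054, -0.4462, 0.0]] low near base [[0.5215, -0.3076, 0.0], [0.5311, -0.4393, 0.0]] [[0.535, -0.4245, 0.0]]
```

The centre is at about (0.600, -0.359), yawed about +0.075 rad, and the gap to the bar is about 32 mm. I lower the fingers, open wide with the tool square to the bay, so that both fingers straighten the carton as they push.

```bash
python3 -m crank '[{"linear":[15,0,35],"twist":[0,0,1],"hand":75},{"linear":[40,0,70],"twist":[0,0,2],"hand":75},{"linear":[70,1,95],"twist":[0,0,3.2],"hand":75},{"linear":[100,1,95],"twist":[0,0,3.2],"hand":75},{"linear":[130,1,95],"twist":[0,0,3.2],"hand":75},{"linear":[150,1,95],"twist":[0,0,3.2],"hand":75},{"linear":[154,1,95],"twist":[0,0,3.2],"hand":75},{"linear":[154,1,95],"twist":[0,0,3.2],"hand":75}]'
python3 - <<'E'
from h import *
st=robot.get_state();print(st["position"],cv2.Rodrigues(st["tool_rot"])[0][:,0].round(4),st["wrist_force"])
E
```

```text
time: 5.75
position: [0.4742, -0.3625, 0.0497]
tool_rot: [-3.141, -0.004, 0.001]
wrist_force: [-1.0, 0.4, 0.6]
width: 0.0751
gripper_force: 0.0
[ 0.4741808  -0.36251702  0.04966032] [ 1.0e+00  2.4e-03 -6.0e-04] [-1.01946226  0.3701582   0.58089045]
```

```bash
python3 -m crank '[{"linear":[10,1.5,0],"twist":[0,0,0],"hand":75},{"linear":[20,1.5,0],"twist":[0,0,0],"hand":75},{"linear":[27,1.5,0],"twist":[0,0,0],"hand":75},{"linear":[32,1.5,0],"twist":[0,0,0],"hand":75},{"linear":[37,1.5,0],"twist":[0,0,0],"hand":75},{"linear":[42,1.5,0],"twist":[0,0,0],"hand":75},{"linear":[47,1.5,0],"twist":[0,0,0],"hand":75},{"linear":[52,1.5,0],"twist":[0,0,0],"hand":75},{"linear":[56,1.5,0],"twist":[0,0,0],"hand":75},{"linear":[58,1.5,0],"twist":[0,0,0],"hand":75}]'
python3 -m crank '[{"linear":[2,0,0],"twist":[0,0,0],"hand":75},{"linear":[4,0,0],"twist":[0,0,0],"hand":75}]'
python3 - <<'E'
from h import *
T=capture("top");S=capture("side")
a=cv2.resize(T["frame"][150:350,290:460,::-1],None,fx=3,fy=3,interpolation=2)
b=cv2.resize(S["frame"][190:370,230:420,::-1],None,fx=3,fy=3,interpolation=2)
u=[cv2.copyMakeBorder(i,0,600-len(i),0,0,0) for i in(a,b)]
cv2.imwrite("pics/c7.png",cv2.resize(np.hstack(u),None,fx=.7407,fy=.7407,interpolation=3))
E
```

```text
time: 6.75
position: [0.5317, -0.3647, 0.0503]
tool_rot: [-3.142, -0.001, 0.0]
wrist_force: [-3.0, -0.1, 1.2]
width: 0.0748
gripper_force: 0.0
time: 6.95
position: [0.5355, -0.3647, 0.0503]
tool_rot: [-3.141, -0.001, 0.0]
wrist_force: [-1.9, -0.1, 0.9]
width: 0.0752
gripper_force: 0.0
```

View pics/c7.png

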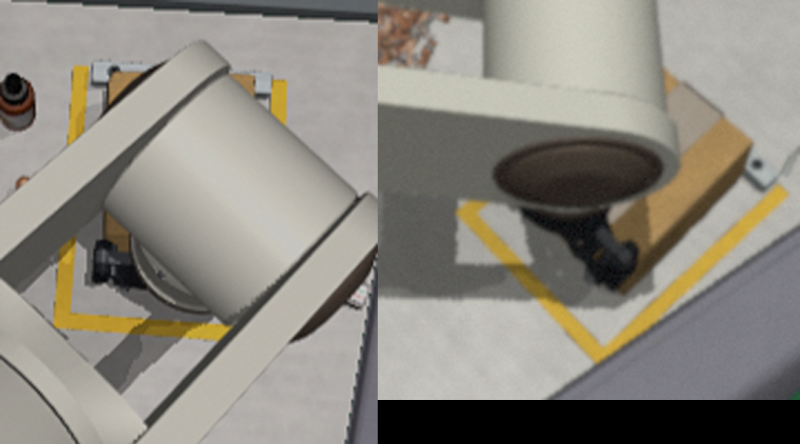

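The carton looks square and close to the bar (top view far edge at row ~72 of the crop). I creep on in small steps, watching the force.

```bash
python3 - <<'E'
from h import *
T=capture("top");print(ray(T,[(290+112/2.222,150+72/2.222),(290+253/2.222,150+76/2.222)],.086).round(4))
E
python3 -m crank '[{"linear":[1,0,0],"twist":[0,0,0],"hand":75},{"linear":[2,0,0],"twist":[0,0,0],"hand":75}]' | grep -E "pos|wrist"
python3 -m crank '[{"linear":[1,0,0],"twist":[0,0,0],"hand":75},{"linear":[2,0,0],"twist":[0,0,0],"hand":75}]' | grep -E "pos|wrist"
```

```text
[[ 0.699  -0.3017  0.086 ]
 [ 0.7032 -0.4181  0.086 ]]
position: [0.5373, -0.3646, 0.0503]
wrist_force: [-3.0, 0.5, 0.3]
position: [0.5394, -0.3646, 0.0503]
wrist_force: [-2.3, 0.5, 1.9]
```

```bash
for i in 1; do :; done; python3 -m crank '[{"linear":[1,0,0],"twist":[0,0,0],"hand":75},{"linear":[2,0,0],"twist":[0,0,0],"hand":75}]' | grep -E "pos|wrist"
python3 -m crank '[{"linear":[0.7,0,0],"twist":[0,0,0],"hand":75},{"linear":[1.5,0,0],"twist":[0,0,0],"hand":75}]' | grep -E "pos|wrist"
```

```text
position: [0.5415, -0.3646, 0.0503]
wrist_force: [-2.8, -0.1, 0.9]
position: [0.5427, -0.3646, 0.0502]
wrist_force: [-10.0, 1.6, 3.7]
```

The force jumped to 10 N at TCP x = 0.5427, so the carton is against the bar. I retreat and check.

```bash
python3 -m crank '[{"linear":[-10,0,0],"twist":[0,0,0],"hand":75},{"linear":[-40,0,0],"twist":[0,0,0],"hand":75},{"linear":[-80,0,0],"twist":[0,0,0],"hand":75},{"linear":[-120,0,-30],"twist":[0,0,0],"hand":75},{"linear":[-160,0,-60],"twist":[0,0,0],"hand":75},{"linear":[-200,0,-100],"twist":[0,0,0],"hand":75},{"linear":[-220,0,-120],"twist":[0,0,0],"hand":75},{"linear":[-220,0,-120],"twist":[0,0,0],"hand":75}]'
python3 - <<'E'
from h import *
T=capture("top");S=capture("side")
for c,n,roi in((T,"top",(150,360,332,410)),(S,"side",(190,370,280,430))):
    h=hsv(c);r=np.zeros((480,640),bool);r[roi[0]:roi[1],roi[2]:roi[3]]=1
    br=(h[...,0]>8)&(h[...,0]<20)&(h[...,1]>80)&(h[...,1]<165)&(h[...,2]>100)&r
    pts=[]
    for s,m in sorted(blobs(br,300),key=lambda b:-b[0][4])[:2]:
        X=ray(c,np.argwhere(m)[:,::-1],.086)[:,:2]*1000
        q=cv2.minAreaRect(X.astype(np.float32));print(n,s,np.round(q[0],1),np.round(q[1],1),round(q[2],2),cv2.boxPoints(q).round().tolist());pts.append(X)
    q=cv2.minAreaRect(np.vstack(pts).astype(np.float32));print(" all",q)
E
```

```text
time: 8.7
position: [0.3211, -0.3658, 0.174]
tool_rot: [3.136, -0.002, 0.005]
wrist_force: [0.1, -0.5, -0.1]
width: 0.0753
gripper_force: 0.0
top [338, 179, 23, 85, 1823] [ 628.4 -320.4] [157.8  39.7] 1.94 [[549.0, -303.0], [550.0, -343.0], [708.0, -338.0], [707.0, -298.0]]
top [386, 180, 20, 85, 1578] [ 632.  -405.3] [157.5  34.4] 2.19 [[553.0, -391.0], [554.0, -425.0], [711.0, -419.0], [710.0, -385.0]]
 all ((630.1969604492188, -361.7066650390625), (157.4357147216797, 121.66567993164062), 2.5179834365844727)
side [331, 241, 69, 66, 1551] [ 633.3 -406.7] [159.6  36.4] 2.57 [[553.0, -392.0], [554.0, -428.0], [714.0, -421.0], [712.0, -385.0]]
side [299, 215, 69, 64, 1387] [ 630.  -322.1] [158.3  36.9] 2.2 [[550.0, -307.0], [552.0, -344.0], [710.0, -338.0], [708.0, -301.0]]
 all ((631.384765625, -364.35467529296875), (159.61593627929688, 121.12865447998047), 2.5671069622039795)
```

The carton is flat: its top measures 158 × 121 mm at 86 mm high. It is yawed about 0.04 rad and centred within about 3 mm, with a gap of about 2 mm at its middle. The arm is clear, so I hand in.

```bash
python3 -c "
from plant import robot
print(robot.finish_job())"
```

```text
the job is handed in; nothing more can be done
None
```

I tipped the carton flat into the bay, seam up, and pushed it against the stop bar: about 2 mm gap at its middle, about 0.04 rad off square and within about 3 mm of the middle line by my measurements; the job is handed in (no verdict was returned), and I did not re-measure the four loose items at the end, though no move was planned near them.

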